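# Walk the dry-block heater home into its bench nest and lock it

### The arm

A 6-joint arm with a two-finger parallel gripper is mounted at the origin on the work surface. World frame = base frame: x ahead of the robot, y to its left, z up, the work surface at z = 0. Lengths are in m, angles in rad, forces in N, time in s.
With the tool pointing down it reaches from about 0.3 to 0.875 m from the base axis. Payload 6.4 kg.
Tool frame: the origin (TCP) lies midway between the tips of the shut fingers; the grasp point (between the pads) lies 19 mm behind it; z points along the fingers, y is the direction in which the jaws open and shut (so a half turn about z gives the same grasp; the last joint's range is limited). The gripper opens to 85 mm and grips with 20 to 120 N. Pads are 22 mm wide; open, the fingers measure 114 mm over their backs; the gripper's body (76 mm by 85 mm) begins 54 mm behind the grasp point. The pads swing forward as they close: fully open they stand 13 mm farther back than shut.
Start: joints at [0.929, 0.181, 1.607, -0, 1.354, -0.206], TCP at [0.243, 0.521, 0.231] pointing down, gripper open.
Joint ranges: [-2.99, 2.99], [-0.89, 2.07], [0.3, 2.58], [-1.14, 4.28], [0, 2.63], [-3.12, 3.12]. Speed limits (rad/s): [2.57, 2.57, 3.01, 3.14, 3.14, 3.14].

### API

Orientations are given as a unit quaternion [w, x, y, z].
In Python, from bench import ctrl gives the robot as it stands. The module is installed in compiled form; this text tells all that it offers.
- The arm moves only by the tool arm_command, never from a script. Its argument "plan" is one flat list of numbers, 4 for each row, row after row: the shift along the tool's x, y, z in mm, then the turn about the tool's z in rad. A call has 1 to 20 rows; each row shifts and turns the commanded pose from where the row before left it, along the tool's axes as they then stand; what a row does not reach is not made up. A row lasts 1/10 s, in which the tool goes at most 50 mm and 8.59 degrees, less where a joint would pass 70% of its speed; a pose out of reach is approached as far as the arm can. A call is refused whole if a number of a shift passes 50 or a number of a turn 0.15, either way. A call with a gripper value outside its range is refused whole. "grip" is the opening, from 0 (shut) to 1 (fully open), set as the call begins (left out, the last holds). The fingers move at their own pace and stop on an object; the grip force is fixed at half the most. Time passes only in rows, so rows that do not move let the fingers close. It gives the time, the measured TCP pose, the force and the opening at its end, in the units of the state.
- ctrl.get_obs(): the state, without advancing time (a new reading comes with each control period).
- ctrl.camera(name): name is "side" or "top" or "wrist"; returns a dict with "color" (384x512x3 uint8, red, green, blue), "camera_matrix" (3x3 intrinsics, pixels), "k1" (the pictures are not rectified: a ray, as slopes to the right and down, at radius r is drawn at 1 + k1 r^2 times it, then the intrinsics apply), "eye" and "attitude" of the camera in the world; the wrist camera has in their place "T_tool_cam" (4x4, takes a point from camera to tool coordinates, whose origin is the TCP and whose axes are the flange's). Camera axes: x right, y up, looking along -z (the intrinsics and any distortion apply to the point x, -y, -z); pixel columns grow to the right and rows downward; lengths in m; the calibration is good to about 2 mm. A picture is of the moment at which its call begins: read the wrist's pose just before it. There is no depth.
- ctrl.hand_in(): hands the job in, once; it reports no verdict.
The state is a dict: "time_s": time; "q": joint angles; "dq": joint speeds; "joint_efforts": joint torques, N m; "eef_pos": TCP position; "eef_rot": TCP orientation; "wrist_force": force on the tool from outside, world axes, zero at the start; "torque": the same for the moment, N m; "opening": opening from 0.0 (shut) to 1.0 (fully open).
Only numpy, scipy, OpenCV 4.12 (cv2) and the standard library are available. Lean on these libraries where they do the work, as an engineer would, in place of code of your own. Each camera call takes 0.05 s, during which the arm holds its last target. There are 200 camera calls.

### The job

The dry-block heater has been left half-way into its locating nest on the lab bench. Walk it forward by pushing in turn on the two black rubber bumpers at its near corners, a little on one and then the other so that it does not wedge between the guides, until its rear spacers have pressed both sprung stops fully in and it sits square and home. Then swing the red keeper arm round until its nose bears on the left bumper, and let go; push gently throughout, never harder than about 20 N, do not press on the console or lift the heater, and leave the jar, the dishes and the tip box alone.

Things in the scene. Friction and masses are not known exactly. Their poses are not given: they have to be found in the camera images.
- heater: Dry-block heater, loose: white box 150 mm deep (x), 200 mm wide (y), 70 mm tall, tube caps to 80 mm; 1.0 to 1.6 kg. Origin: centre of its underside; it must travel along its +x. 3 to 7 N slides it when free, more when wedged. Its far side has two screw-out spacers in line with the stops, both standing out by the same unknown 4 to 24 mm, so how far in it is home must be felt
- bumper_left (a point): centre of the outer (near, -x) face of the heater's left (+y) rubber corner bumper, 40 mm above the heater's underside; the face is upright, 38 mm wide (y) and 50 mm tall, from 10 to 60 mm above the underside
- bumper_right (a point): the same on the heater's right (-y) corner; the two are 162 mm apart
- console: the heater's sloping control console with a blue display, fixed to the middle of its near side: 104 mm wide (y), standing out to 117 mm from the heater's centre (34 mm beyond the bumper faces) and 60 mm high; not to be pushed on. Its origin is the heater's origin
- nest: Locating nest bolted to the bench: 3 mm steel plate, two aluminium guide rails (31 mm high, inner faces 208 mm apart; straight from x = -40 to +85 mm, mouths flaring out from -40 to -75 mm), rear bar with two sprung stops. Origin: bench level; +x is the way in. Home: heater origin at x = -20 to 0 mm (as its spacers are set), y within 4 mm, z = 3 mm, bumper faces at x = -103 to -83 mm
- stop_left: left sprung stop on the nest's rear bar: brass housing with a black plunger 18 mm across. Origin (fixed): centre of the near face of the free plunger, at x = 75, y = 65, z = 21 mm in the nest's frame. The heater's spacer presses the plunger 4 mm in, to a hard end. Its spring is weak, 1 N fully in, too weak to push the heater back
- stop_right: the same on the right, y = -65 mm
- keeper (a joint): red keeper arm, 21 to 33 mm above the bench, on an upright pin at x = -113, y = +133 mm in the nest's frame. 0 rad = open, pointing to the nest's -x; it turns counter-clockwise from above, 1.57 = pointing to the nest's -y. Behind a heater that is home it meets the left bumper somewhere from 1.6 to 2.05 rad. Needs 2 to 3 N at the knob, stays where left
- jar: white-lidded specimen jar, 68 mm across, 69 mm tall, standing to the left of the nest; origin at its base; leave alone
- dishes: stack of three agar dishes, 90 mm across, 45 mm tall, standing to the right of the nest; origin at its base; leave alone
- tipbox: blue pipette-tip box, 85 by 122 mm, 66 mm tall, standing to the right of the nest; origin at its base; leave alone
- keeper_nose (a point): centre of the keeper's round rubber nose, 16 mm across, 27 mm above the bench, 50 mm from the pin; it bears on the near face of the left bumper. Straight above it stands a black upright knob, 14 mm across, from 33 to 61 mm above the bench, to push the arm round by

How it is judged:
On the way, in this order (a step that is already met when the one before it is completed fails the run):
1. the heater is home: its spacers hold both sprung stops in, at least half-way (contact force between heater and stop_left above 0.5 N and contact force between heater and stop_right above 0.5 N), for 0.3 s.
2. the keeper is shut: its nose bears on the left bumper (within 5 mm) (x of keeper_nose in the frame of heater above -0.096 m and value of joint keeper above 1.5 rad), for 0.2 s.
At the end, for the whole second after the job is handed in: The heater stands flat, square (2 degrees) and at rest, its spacers holding both sprung stops at least half-way in (over 0.5 N on each; fully in is 1 N); the keeper's nose is behind the left bumper, within 5 mm of its face; jar, dishes and tip box moved under 15 mm (all of step 1 and all of step 2 and angle between the x axis of heater and the x axis of nest, either way round below 0.035 rad and z of heater in the frame of nest below 0.005 m and angle between heater's own z axis and vertical below 0.03 rad and linear speed of heater below 0.01 m/s and distance of each of jar, dishes, tipbox from where it was at the start of the episode below 0.015 m); the robot touches nothing.
It fails at once if the heater is pushed harder than 22 N (contact force between the fingers and heater above 22 N).
It fails at once if the keeper is pushed harder than 22 N (contact force between the fingers and keeper above 22 N).
It fails at once if the console is pressed (over 3 N) (contact force between any of the fingers, the arm and console above 3 N).
It fails at once if the heater is lifted or tipped (z of heater in the frame of nest above 0.012 m or angle between heater's own z axis and vertical above 0.12 rad).
It fails at once if the jar, dishes or tip box are pushed aside (over 15 mm) (distance of any of jar, dishes, tipbox from where it was at the start of the episode above 0.015 m).
It also fails if it takes over 72 s, if anything falls off the work surface, if the arm or the gripper's body presses on something with over 40 N, if the wrist force passes 120 N, or if a joint passes its speed limit or range.

## Working session

There is one attempt and no reset: what is moved stays moved. The work goes in short steps, Python scripts to look and compute and a tool call to move; the robot and the scene stay as the last step left them, time stands still between calls to the robot, and variables do not carry over. Pictures are saved under pics/ and viewed, about 8 in all and at most 12, crops included, and the job is handed in when it is done.

Besides the shell and the picture viewer there is one more tool, called after "Emit:" in YAML: its name, and indented under it one key for each argument. arm_command: Moves the arm, as the interface text tells. Its arguments: {"type":"object","properties":{"plan":{"type":"array","items":{"type":"number"}},"grip":{"type":"number"}},"required":["plan"]}

```bash
mkdir -p pics; cat > h.py <<'E'
import numpy as np, cv2, json
from bench import ctrl
from scipy.spatial.transform import Rotation as R
def snap(name,fn):
    c=ctrl.camera(name); cv2.imwrite('pics/'+fn,c['color'][:,:,::-1]); 
    np.save('pics/'+fn+'.npy',c,allow_pickle=True); return c
def load(fn): return np.load('pics/'+fn+'.npy',allow_pickle=True).item()
def att(c):
    a=np.array(c['attitude'],float)
    return a if a.shape==(3,3) else R.from_quat(a,scalar_first=True).as_matrix()
def ray(c,uv):
    K=np.array(c['camera_matrix'],float);k=c['k1']
    d=np.array([(uv[0]-K[0,2])/K[0,0],(uv[1]-K[1,2])/K[1,1]]);s=d.copy()
    for _ in range(20): s=d/(1+k*(s@s))
    return np.array(c['eye']),att(c)@np.array([s[0],-s[1],-1])
def onz(c,uv,z):
    e,d=ray(c,uv); return e+d*(z-e[2])/d[2]
def proj(c,p):
    K=np.array(c['camera_matrix'],float); q=att(c).T@(np.array(p)-np.array(c['eye'])); s=np.array([q[0],-q[1]])/-q[2]
    s=s*(1+c['k1']*(s@s)); return [K[0,0]*s[0]+K[0,2],K[1,1]*s[1]+K[1,2]]
E
python3 - <<'E'
from h import *
a=snap('top','t0.png');b=snap('side','s0.png')
print(a['eye'],a['attitude'],b['eye'],b['attitude'],a['camera_matrix'],a['k1'])
o=ctrl.get_obs();print(o['eef_pos'],o['eef_rot'],o['time_s'])
for x,f in ((a,'t0'),(b,'s0')):
    cv2.imwrite('pics/%sb.png'%f,cv2.resize(x['color'][:,:,::-1],(800,600),interpolation=cv2.INTER_CUBIC))
E
```

```text
[0.47383373 0.02519347 1.16643125] [-0.7033493  -0.04681701  0.02721111  0.70877887] [ 0.37289056 -0.48053354  0.67044936] [ 0.90609889  0.36928688 -0.07024491 -0.19410732] [[478.83100124   0.         258.76366259]
 [  0.         478.83100124 191.02844412]
 [  0.           0.           1.        ]] -0.1942720248265769
[0.24240802 0.52086457 0.23048763] [-3.23382213e-04  2.16171706e-01  9.76355047e-01 -7.14359579e-04] 0.1
```

View pics/t0b.png

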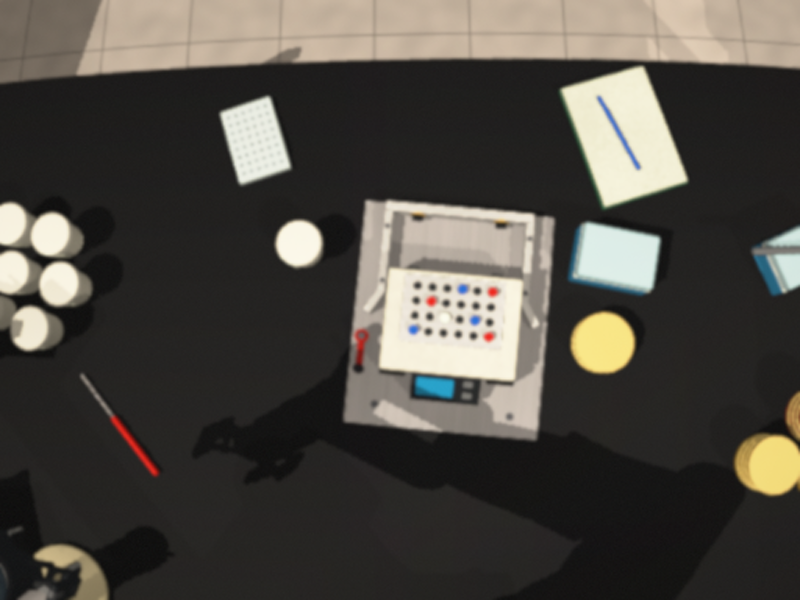

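View pics/s0b.png

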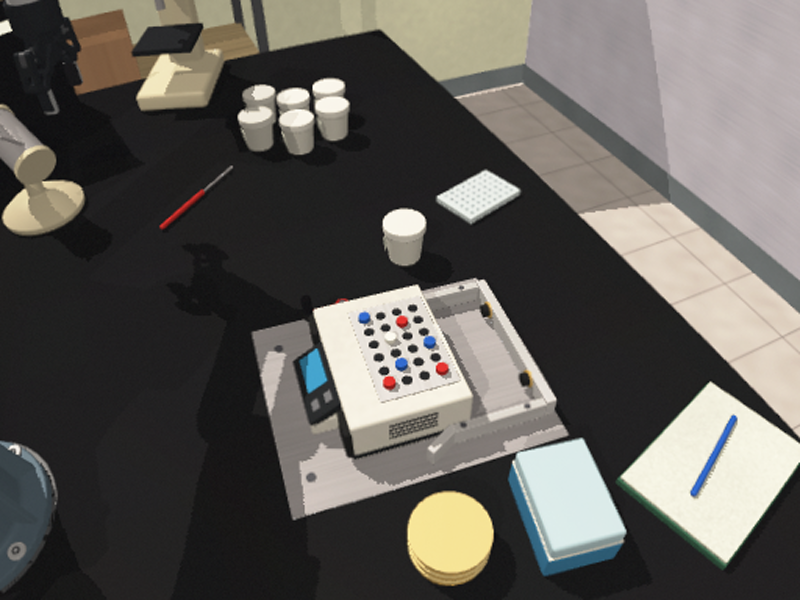

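The top view shows the nest plate with corners near (365,200), (553,216), (538,440) and (343,421) in the 800-wide picture. The stops are at about (418,216) and (502,224), the keeper pin at (361,335) and its knob at (358,369). The heater's top runs from (390,268) to (514,382), and the console sits below it. Next I measure these.

```bash
python3 - <<'E'
from h import *
c=load('t0.png');im=c['color']; hsv=cv2.cvtColor(im,cv2.COLOR_RGB2HSV)
roi=np.zeros(im.shape[:2],np.uint8); roi[120:290,210:365]=1
def blobs(m,n,lo=4):
    k,l,s,ce=cv2.connectedComponentsWithStats((m&roi.astype(bool)).astype(np.uint8))
    for i in range(1,k):
        if s[i,4]>=lo: print(n,s[i].tolist(),ce[i].round(1).tolist())
    return l,s
H,S,V=[hsv[:,:,i].astype(int) for i in range(3)]
blobs((H>12)&(H<28)&(S>140)&(V>70),'brass')
blobs(((H<8)|(H>172))&(S>130)&(V>60),'red')
sub=(H>95)&(H<110)&(S>150); blobs(sub,'blue',20)
# heater top: cream bright
m=((V>215)).astype(np.uint8)*roi; m=cv2.morphologyEx(m,cv2.MORPH_CLOSE,np.ones((9,9)))
m=cv2.morphologyEx(m,cv2.MORPH_OPEN,np.ones((15,15)))
cs,_=cv2.findContours(m,cv2.RETR_EXTERNAL,2); k=max(cs,key=cv2.contourArea)
r=cv2.minAreaRect(k);b=cv2.boxPoints(r);print('heater',r,b.tolist())
P=np.array([onz(c,p,.073)[:2] for p in b]);print(P.round(4).tolist(),np.linalg.norm(np.diff(P,axis=0),axis=1),P.mean(0))
for n,p,z in (('sl',(418,216),.021),('sr',(502,224),.021),('pin',(361,335),.03),('knob',(358,369),.06),('pl1',(365,200),.003),('pl2',(553,216),.003),('pl3',(538,440),.003),('pl4',(343,421),.003)):
    print(n,onz(c,np.array(p)*.64,z).round(4))
cr=im[120:290,210:365,::-1];cv2.imwrite('pics/c0.png',cv2.resize(cr,None,fx=3.5,fy=3.5,interpolation=cv2.INTER_CUBIC))
E
```

```text
red [313, 184, 5, 6, 23] [315.0, 186.4]
red [273, 190, 6, 6, 26] [275.7, 192.3]
red [228, 211, 8, 23, 97] [230.6, 220.8]
red [310, 213, 6, 5, 24] [312.5, 215.0]
blue [265, 241, 26, 14, 310] [277.6, 247.5]
heater ((286.0122985839844, 206.86476135253906), (91.44109344482422, 64.00877380371094), 5.194429397583008) [[237.58197021484375, 234.59837341308594], [243.3770751953125, 170.8524627685547], [334.442626953125, 179.1311492919922], [328.64752197265625, 242.87705993652344]]
[[0.4894, 0.1042], [0.6361, 0.0905], [0.6149, -0.1194], [0.4688, -0.1032]] [0.14739463 0.21096658 0.14700369] [ 0.55229685 -0.00699003]
sl [0.7237 0.0345 0.021 ]
sr [ 0.7097 -0.0964  0.021 ]
pin [0.5381 0.1228 0.03  ]
knob [0.486  0.1247 0.06  ]
pl1 [0.7548 0.1189 0.003 ]
pl2 [ 0.726  -0.1802  0.003 ]
pl3 [ 0.3743 -0.1483  0.003 ]
pl4 [0.4061 0.1535 0.003 ]
```

View pics/c0.png

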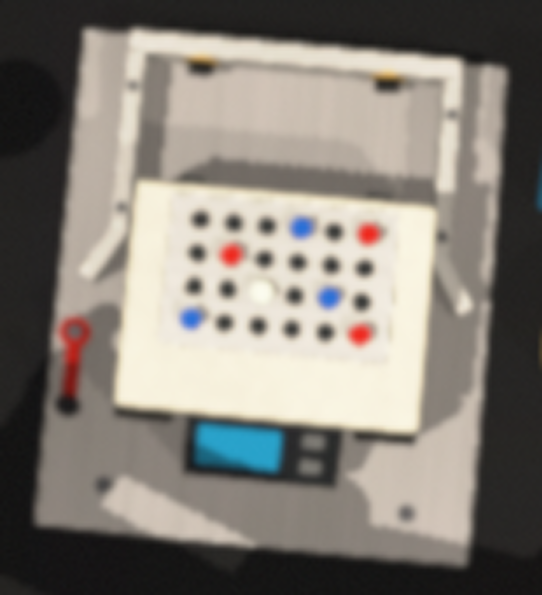

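```bash
python3 - <<'E'
from h import *
c=load('t0.png')
f=lambda p,z:onz(c,np.array(p)/3.5-0.35+[210,120],z)[:2]
sl,sr=f((200,73),.021),f((388,90),.021);d=sl-sr
pl=[f(p,.003) for p in((84,28),(507,67),(469,565),(34,524))]
hc=[f(p,.073) for p in((135,182),(436,206),(415,432),(115,405))]
pin=f((75,331),.033);knob=f((68,404),.061)
a=lambda v:np.arctan2(v[1],v[0])
yaws=[a(d)-np.pi/2,a(pl[0]-pl[3]),a(pl[1]-pl[2]),a(pl[0]-pl[1])-np.pi/2,a(pl[3]-pl[2])-np.pi/2]
print('yaws',yaws); y=np.mean(yaws); Rn=np.array([[np.cos(y),-np.sin(y)],[np.sin(y),np.cos(y)]])
o1=(sl+sr)/2-Rn@[.075,0]; o2=pin-Rn@[-.113,.133]; print('org',o1,o2,np.linalg.norm(d)); o=(o1+o2)/2
print('plate in nest',[(Rn.T@(p-o)).round(4).tolist() for p in pl])
print('stops',Rn.T@(sl-o),Rn.T@(sr-o),'pin',Rn.T@(pin-o),'knob',Rn.T@(knob-o))
print('heater corners',[(Rn.T@(p-o)).round(4).tolist() for p in hc])
hy=[a(hc[0]-hc[3]),a(hc[1]-hc[2]),a(hc[0]-hc[1])-np.pi/2,a(hc[3]-hc[2])-np.pi/2];print(hy)
hm=np.mean(hc,0);h=np.mean(hy);Rh=np.array([[np.cos(h),-np.sin(h)],[np.sin(h),np.cos(h)]])
print('heater nest',Rn.T@(hm-o),h-y,'world',hm,h); print('bumpers',hm+Rh@[-.083,.081],hm+Rh@[-.083,-.081])
E
```

```text
yaws [np.float64(-0.1011441994495097), np.float64(-0.100111553989728), np.float64(-0.09966189315401183), np.float64(-0.10321747265999881), np.float64(-0.10152545703711335)]
org [ 0.6367979  -0.02149019] [ 0.63734169 -0.0212953 ] 0.1313585387056016
plate in nest [[0.1039, 0.1514], [0.1032, -0.1506], [-0.2475, -0.1511], [-0.2473, 0.151]]
stops [0.07474012 0.06555487] [ 0.07473853 -0.06580367] pin [-0.11273933  0.1331244 ] knob [-0.16253556  0.13039979]
heater corners [[-0.0131, 0.0999], [-0.0108, -0.0991], [-0.1597, -0.0975], [-0.1603, 0.0987]]
[np.float64(-0.09291841408744288), np.float64(-0.11245184318939629), np.float64(-0.08954885109547872), np.float64(-0.09820580446632587)]
heater nest [-0.08595517  0.00047774] 0.0028508870484113963 world [ 0.55160204 -0.01223943] -0.09828122820966094
bumpers [0.47695055 0.0765139 ] [ 0.46105461 -0.08470433]
```

Emit:
arm_command:
  plan: [0,0,0,-0.11,0,0,0,-0.11,0,0,0,-0.115,-20,-35,0,0,-20,-35,0,0,-20,-35,0,0,-20,-35,0,0,-20,-35,0,0,-20,-35,0,0,-20,-35,0,0,-20,-35,0,0,-20,-35,0,0,-20,-35,0,0,-20,-35,0,0,-17,-33,0,0,0,0,30,0,0,0,40,0,0,0,30,0,0,0,30,0,0,0,0,0]
  grip: 0

```text
time_s: 2.1
eef_pos: [0.4327, 0.0817, 0.0974]
eef_rot: [-0.004, 0.051, 0.999, 0.0]
wrist_force: [-2.0, 0.5, 0.2]
opening: 0.001
```

```bash
cat >> h.py <<'E'
Y=-0.101;O=np.array([.637,-.0214]);RN=np.array([[np.cos(Y),-np.sin(Y)],[np.sin(Y),np.cos(Y)]])
def st():
    o=ctrl.get_obs();p=o['eef_pos'];f=o['wrist_force']
    r=R.from_quat(o['eef_rot'],scalar_first=True).as_matrix()
    n=RN.T@(p[:2]-O)
    print('t%.2f nest mm'%o['time_s'],(n*1e3).round(1),'z',round(p[2]*1e3,1),'F nest',(RN.T@f[:2]).round(2),round(f[2],2),'yaw err',round(float(np.arctan2(r[1,1],r[0,1])-np.pi/2-Y),4),'tilt',r[:2,2].round(4),'op',round(o['opening'],3))
E
python3 -c "
from h import *
st();c=snap('wrist','w0.png')
cv2.imwrite('pics/w0b.png',cv2.resize(c['color'][:,:,::-1],(800,600)))"
```

```text
t2.10 nest mm [-213.7   82. ] z 97.4 F nest [-2.08  0.29] 0.17 yaw err -0.0001 tilt [-0.0089  0.0007] op 0.001
```

View pics/w0b.png

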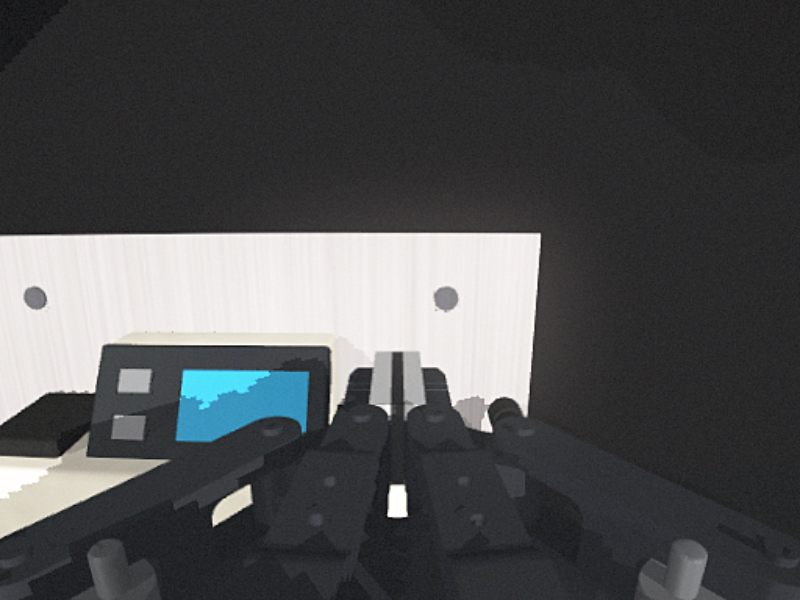

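Emit:
arm_command:
  plan: [0,0,31,0,0,0,31,0,-10,0,0,0,-8,0,0,0,-5,0,0,0,0,0,0,0,0,0,0,0]

```text
time_s: 2.85
eef_pos: [0.4603, 0.0792, 0.0405]
eef_rot: [0.001, 0.05, 0.999, -0.0]
wrist_force: [-0.1, -0.7, 0.2]
opening: 0.0
```

```bash
python3 -c "
from h import *
st();c=ctrl.camera('wrist');print(np.array(c['T_tool_cam']).round(3))"
```

```text
t2.85 nest mm [-185.9   82.2] z 40.5 F nest [ 0.01 -0.74] 0.18 yaw err 0.0002 tilt [ 0.0019 -0.0002] op 0.0
[[ 0.     0.965  0.264  0.065]
 [ 1.     0.    -0.001 -0.001]
 [-0.001  0.264 -0.965 -0.143]
 [ 0.     0.     0.     1.   ]]
```

Emit:
arm_command:
  plan: [-3,0,0,0,-3,0,0,0,-3,0,0,0,0,0,0,0]

```text
time_s: 3.3
eef_pos: [0.4686, 0.0783, 0.0393]
eef_rot: [-0.0, 0.05, 0.999, 0.0]
wrist_force: [0.9, -1.3, 0.4]
opening: -0.002
```

```bash
python3 -c "
from h import *
st()"
```

```text
t3.30 nest mm [-177.6   82.2] z 39.3 F nest [ 1.06 -1.22] 0.38 yaw err 0.0001 tilt [-0.0001  0.    ] op -0.002
```

Emit:
arm_command:
  plan: [-3,0,0,0,-3,0,0,0,0,0,0,0]

```text
time_s: 3.6
eef_pos: [0.4741, 0.078, 0.039]
eef_rot: [-0.0, 0.05, 0.999, 0.0]
wrist_force: [-2.5, 1.5, 0.8]
opening: -0.003
```

```bash
python3 -c "
from h import *
st()
c=snap('side','s1.png');cr=c['color'][150:310,150:330,::-1];cv2.imwrite('pics/s1b.png',cv2.resize(cr,None,fx=3.7,fy=3.7,interpolation=cv2.INTER_CUBIC))"
```

```text
t3.60 nest mm [-172.1   82.4] z 39.0 F nest [-2.64  1.2 ] 0.81 yaw err 0.0002 tilt [-0.0009  0.0004] op -0.003
```

View pics/s1b.png

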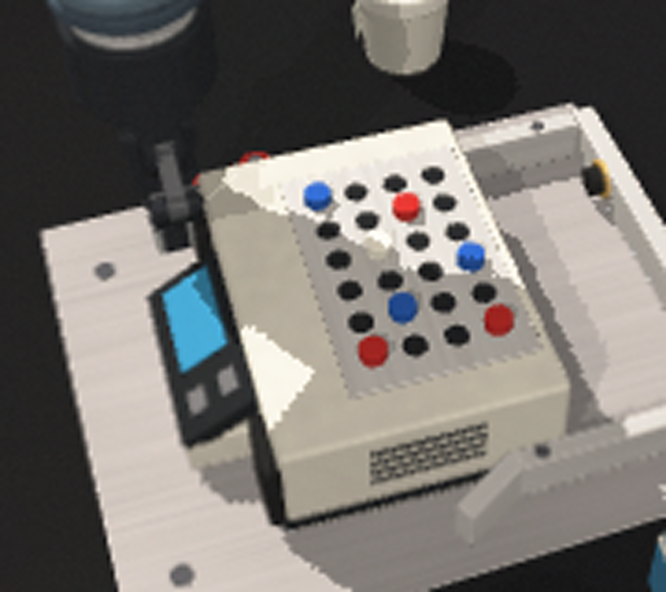

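Emit:
arm_command:
  plan: [-2,0,0,0,-2,0,0,0,0,0,0,0]

```text
time_s: 3.95
eef_pos: [0.4779, 0.0775, 0.039]
eef_rot: [-0.0, 0.05, 0.999, 0.0]
wrist_force: [-2.3, 2.8, -0.2]
opening: -0.002
```

```bash
python3 -c "
from h import *
st()"
```

```text
t3.95 nest mm [-168.2   82.4] z 39.0 F nest [-2.62  2.59] -0.19 yaw err 0.0003 tilt [-0.0008  0.0002] op -0.002
```

Emit:
arm_command:
  plan: [30,0,0,0,30,0,0,0,0,-33,0,0,0,-45,0,0,0,-45,0,0,0,-40,0,0,0,0,0,0,-25,0,0,0,-25,0,0,0,-6,0,0,0,-3,0,0,0,-3,0,0,0,0,0,0,0]

```text
time_s: 5.25
eef_pos: [0.4631, -0.0845, 0.039]
eef_rot: [-0.0, 0.05, 0.999, 0.0]
wrist_force: [-0.9, -0.4, -1.7]
opening: -0.002
```

```bash
python3 -c "
from h import *
st()"
```

```text
t5.25 nest mm [-166.6  -80.3] z 39.0 F nest [-0.8  -0.53] -1.67 yaw err 0.0006 tilt [-0.0008  0.0004] op -0.002
```

```bash
cat >> h.py <<'E'
def caps(c):
    im=c['color'];h=cv2.cvtColor(im,cv2.COLOR_RGB2HSV).astype(int);H,S,V=h[...,0],h[...,1],h[...,2];out=[]
    for col,m in (('r',((H<8)|(H>172))&(S>120)&(V>40)),('b',(H>104)&(H<125)&(S>120)&(V>40))):
        m=m.copy();m[:,:245]=0;m[:,345:]=0;m[:130]=0;m[235:]=0
        k,l,s,ce=cv2.connectedComponentsWithStats(m.astype(np.uint8))
        out+=[(col,RN.T@(onz(c,ce[i],.081)[:2]-O)) for i in range(1,k) if 8<=s[i,4]<=60]
    return out
def heater():
    a=caps(load('t0.png'));c=ctrl.camera('top');b=caps(c)
    best=None
    for dx in np.arange(-.005,.1,.004):
        pr=[]
        for col,p in a:
            d=[(np.linalg.norm(q-p-[dx,0]),q) for k,q in b if k==col]
            if d and min(d,key=lambda t:t[0])[0]<.007: pr.append((p,min(d,key=lambda t:t[0])[1]))
        if best is None or len(pr)>len(best[1]): best=(dx,pr)
    A=np.array([p for p,_ in best[1]]);B=np.array([q for _,q in best[1]]);
    a0,b0=A-A.mean(0),B-B.mean(0)
    th=np.arctan2((a0[:,0]*b0[:,1]-a0[:,1]*b0[:,0]).sum(),(a0*b0).sum())
    M=np.array([[np.cos(th),-np.sin(th)],[np.sin(th),np.cos(th)]]);h0=np.array([-.0860,.0005])
    pos=B.mean(0)+M@(h0-A.mean(0)); res=(b0-a0@M.T)
    print('caps',len(a),len(b),len(A),'heater mm',(pos*1e3).round(1),'dyaw',round(th,4),'bumpersLR x',[(pos+M@[-.083,s])[0].round(4) for s in(.081,-.081)],'rms',round(float(np.sqrt((res**2).mean())*1e3),2))
E
python3 -c "
from h import *
st();heater();st()"
```

```text
t5.25 nest mm [-166.6  -80.3] z 39.0 F nest [-0.8  -0.53] -1.67 yaw err 0.0006 tilt [-0.0008  0.0004] op -0.002
caps 6 6 6 heater mm [-74.5   0.5] dyaw 0.0061 bumpersLR x [np.float64(-0.158), np.float64(-0.157)] rms 0.25
t5.30 nest mm [-166.6  -80.3] z 39.0 F nest [-1.55 -0.36] -1.31 yaw err 0.0005 tilt [-0.0005  0.0004] op -0.002
```

Emit:
arm_command:
  plan: [-3,0,0,0,-3,0,0,0,0,0,0,0,30,0,0,0,30,0,0,0,0,33,0,0,0,45,0,0,0,45,0,0,0,38,0,0,0,0,0,0,-25,0,0,0,-24,0,0,0,-4,0,0,0,-3,0,0,0,-3,0,0,0,-3,0,0,0,-3,0,0,0,-3,0,0,0,0,0,0,0]

```text
time_s: 7.2
eef_pos: [0.494, 0.0737, 0.0391]
eef_rot: [-0.0, 0.05, 0.999, -0.0]
wrist_force: [-0.9, -0.1, -1.5]
opening: -0.001
```

```bash
python3 -c "
from h import *
st();heater()"
```

```text
t7.20 nest mm [-151.8   80.2] z 39.1 F nest [-0.92 -0.16] -1.53 yaw err 0.0002 tilt [-0.0001 -0.    ] op -0.001
caps 6 6 6 heater mm [-61.6  -0.9] dyaw -0.0236 bumpersLR x [np.float64(-0.1427), np.float64(-0.1465)] rms 0.32
```

Emit:
arm_command:
  plan: [30,0,0,0,30,0,0,0,0,-33,0,0,0,-45,0,0,0,-45,0,0,0,-38,0,0,0,0,0,0,-25,0,0,0,-24,0,0,0,-5,0,0,0,-3,0,0,0,-3,0,0,0,-3,0,0,0,-3,0,0,0,-3,0,0,0,0,0,0,0]

```text
time_s: 8.85
eef_pos: [0.4869, -0.0873, 0.0392]
eef_rot: [0.0, 0.05, 0.999, 0.0]
wrist_force: [-1.1, -1.3, -2.0]
opening: 0.002
```

```bash
python3 -c "
from h import *
st();heater()"
```

```text
t8.85 nest mm [-142.7  -80.7] z 39.2 F nest [-1.   -1.39] -2.03 yaw err 0.0001 tilt [0.0002 0.0001] op 0.002
caps 6 6 6 heater mm [-53.   3.] dyaw 0.0341 bumpersLR x [np.float64(-0.1387), np.float64(-0.1332)] rms 0.86
```

Emit:
arm_command:
  plan: [30,0,0,0,30,0,0,0,0,33,0,0,0,45,0,0,0,45,0,0,0,39,0,0,0,0,0,0,-25,0,0,0,-24,0,0,0,-3,0,0,0,-3,0,0,0,-3,0,0,0,-3,0,0,0,-3,0,0,0,-3,0,0,0,0,0,0,0]

```text
time_s: 10.5
eef_pos: [0.5101, 0.073, 0.0392]
eef_rot: [0.0, 0.05, 0.999, -0.0]
wrist_force: [-0.4, 0.8, -0.8]
opening: 0.002
```

```bash
python3 -c "
from h import *
st();heater()"
```

```text
t10.50 nest mm [-135.7   81.2] z 39.2 F nest [-0.5   0.78] -0.79 yaw err 0.0002 tilt [ 0.0001 -0.0001] op 0.002
caps 6 6 6 heater mm [-45.5  -0.5] dyaw -0.0224 bumpersLR x [np.float64(-0.1267), np.float64(-0.1303)] rms 0.4
```

Emit:
arm_command:
  plan: [30,0,0,0,30,0,0,0,0,-33,0,0,0,-45,0,0,0,-45,0,0,0,-39,0,0,0,0,0,0,-25,0,0,0,-24,0,0,0,-3,0,0,0,-3,0,0,0,-3,0,0,0,-3,0,0,0,-3,0,0,0,-3,0,0,0,0,0,0,0]

```text
time_s: 12.15
eef_pos: [0.5008, -0.0887, 0.0392]
eef_rot: [0.0, 0.05, 0.999, 0.0]
wrist_force: [-1.8, -0.8, -0.4]
opening: -0.0
```

```bash
python3 -c "
from h import *
st();heater()"
```

```text
t12.15 nest mm [-128.7  -80.7] z 39.2 F nest [-1.67 -1.01] -0.43 yaw err 0.0001 tilt [0.0001 0.0001] op -0.0
caps 6 5 5 heater mm [-38.4   2.1] dyaw 0.0332 bumpersLR x [np.float64(-0.124), np.float64(-0.1186)] rms 0.22
```

Emit:
arm_command:
  plan: [30,0,0,0,30,0,0,0,0,33,0,0,0,45,0,0,0,45,0,0,0,39,0,0,0,0,0,0,-25,0,0,0,-24,0,0,0,-3,0,0,0,-3,0,0,0,-3,0,0,0,-3,0,0,0,-3,0,0,0,-3,0,0,0,0,0,0,0]

```text
time_s: 13.8
eef_pos: [0.524, 0.0716, 0.0392]
eef_rot: [0.0, 0.05, 0.999, -0.0]
wrist_force: [-0.9, -0.1, -1.3]
opening: 0.004
```

```bash
python3 -c "
from h import *
st();heater()"
```

```text
t13.80 nest mm [-121.8   81.2] z 39.2 F nest [-0.9  -0.16] -1.29 yaw err 0.0002 tilt [ 0.     -0.0001] op 0.004
caps 6 6 6 heater mm [-32.   -0.9] dyaw -0.0175 bumpersLR x [np.float64(-0.1136), np.float64(-0.1164)] rms 0.5
```

Emit:
arm_command:
  plan: [30,0,0,0,30,0,0,0,0,-33,0,0,0,-45,0,0,0,-45,0,0,0,-39,0,0,0,0,0,0,-25,0,0,0,-24,0,0,0,-3,0,0,0,-3,0,0,0,-3,0,0,0,-3,0,0,0,-3,0,0,0,0,0,0,0]

```text
time_s: 15.35
eef_pos: [0.5114, -0.0897, 0.0391]
eef_rot: [-0.0, 0.05, 0.999, 0.0]
wrist_force: [-2.1, -0.2, -1.0]
opening: -0.002
```

```bash
python3 -c "
from h import *
st();heater()"
```

```text
t15.35 nest mm [-118.1  -80.7] z 39.1 F nest [-2.1  -0.38] -1.01 yaw err 0.0002 tilt [-0.0004  0.0002] op -0.002
caps 6 5 5 heater mm [-26.9   1. ] dyaw 0.0156 bumpersLR x [np.float64(-0.1111), np.float64(-0.1086)] rms 0.24
```

Emit:
arm_command:
  plan: [30,0,0,0,30,0,0,0,0,33,0,0,0,45,0,0,0,45,0,0,0,39,0,0,0,0,0,0,-25,0,0,0,-24,0,0,0,-3,0,0,0,-3,0,0,0,-3,0,0,0,-3,0,0,0,-3,0,0,0,-2,0,0,0,0,0,0,0]

```text
time_s: 17.0
eef_pos: [0.5336, 0.0708, 0.039]
eef_rot: [-0.0, 0.05, 0.999, 0.0]
wrist_force: [-1.1, 2.2, -1.0]
opening: -0.001
```

```bash
python3 -c "
from h import *
st();heater()"
```

```text
t17.00 nest mm [-112.2   81.3] z 39.0 F nest [-1.31  2.1 ] -0.96 yaw err 0.0003 tilt [-0.0006  0.0001] op -0.001
caps 6 6 6 heater mm [-21.9  -0.8] dyaw -0.0237 bumpersLR x [np.float64(-0.1029), np.float64(-0.1068)] rms 0.43
```

Emit:
arm_command:
  plan: [30,0,0,0,30,0,0,0,0,-33,0,0,0,-45,0,0,0,-45,0,0,0,-39,0,0,0,0,0,0,-25,0,0,0,-24,0,0,0,-4,0,0,0,-2,0,0,0,-2,0,0,0,-2,0,0,0,-2,0,0,0]

```text
time_s: 18.45
eef_pos: [0.5174, -0.0903, 0.039]
eef_rot: [-0.001, 0.05, 0.999, 0.0]
wrist_force: [-2.6, -1.7, -2.1]
opening: 0.002
```

Emit:
arm_command:
  plan: [-1.5,0,0,0,-1.5,0,0,0]

```text
time_s: 18.65
eef_pos: [0.5211, -0.0908, 0.039]
eef_rot: [-0.0, 0.05, 0.999, 0.0]
wrist_force: [-3.2, -0.8, -2.0]
opening: 0.0
```

```bash
python3 -c "
from h import *
st();heater()"
```

```text
t18.65 nest mm [-108.4  -80.7] z 39.0 F nest [-3.12 -1.07] -2.05 yaw err 0.0001 tilt [-0.0009  0.0002] op 0.0
caps 6 5 5 heater mm [-17.2   0.9] dyaw 0.0166 bumpersLR x [np.float64(-0.1015), np.float64(-0.0988)] rms 0.2
```

Emit:
arm_command:
  plan: [30,0,0,0,30,0,0,0,0,33,0,0,0,45,0,0,0,45,0,0,0,39,0,0,0,0,0,0,-25,0,0,0,-24,0,0,0,-4,0,0,0,-3,0,0,0,-2,0,0,0,-2,0,0,0]

```text
time_s: 20.0
eef_pos: [0.5364, 0.0704, 0.0389]
eef_rot: [-0.001, 0.051, 0.999, 0.0]
wrist_force: [-3.0, 1.8, 2.3]
opening: -0.004
```

Emit:
arm_command:
  plan: [-2,0,0,0,-1.5,0,0,0]

```text
time_s: 20.2
eef_pos: [0.5404, 0.0702, 0.0389]
eef_rot: [-0.001, 0.05, 0.999, 0.0]
wrist_force: [-2.1, 1.4, -0.5]
opening: -0.0
```

Emit:
arm_command:
  plan: [-1.5,0,0,0]

```text
time_s: 20.3
eef_pos: [0.5421, 0.07, 0.0389]
eef_rot: [-0.001, 0.05, 0.999, 0.0]
wrist_force: [-3.0, 1.2, -1.4]
opening: 0.001
```

```bash
python3 -c "
from h import *
st();heater()"
```

```text
t20.30 nest mm [-103.7   81.4] z 38.9 F nest [-3.09  0.89] -1.4 yaw err 0.0003 tilt [-0.0014  0.0003] op 0.001
caps 6 5 5 heater mm [-12.7  -0.2] dyaw -0.0164 bumpersLR x [np.float64(-0.0944), np.float64(-0.0971)] rms 0.26
```

Emit:
arm_command:
  plan: [30,0,0,0,30,0,0,0,0,-33,0,0,0,-45,0,0,0,-45,0,0,0,-39,0,0,0,0,0,0,-25,0,0,0,-24,0,0,0,-4,0,0,0,-3,0,0,0,-2,0,0,0,-2,0,0,0]

```text
time_s: 21.65
eef_pos: [0.5249, -0.0909, 0.0389]
eef_rot: [-0.001, 0.05, 0.999, 0.0]
wrist_force: [-3.9, -1.4, 1.9]
opening: 0.003
```

Emit:
arm_command:
  plan: [-1.5,0,0,0,-1.5,0,0,0]

```text
time_s: 21.85
eef_pos: [0.5283, -0.0916, 0.0389]
eef_rot: [-0.001, 0.05, 0.999, 0.0]
wrist_force: [-7.0, -1.2, 1.0]
opening: 0.005
```

Emit:
arm_command:
  plan: [-1.5,0,0,0]

```text
time_s: 21.95
eef_pos: [0.5284, -0.0915, 0.0388]
eef_rot: [-0.003, 0.05, 0.999, 0.0]
wrist_force: [-16.0, -1.3, 10.4]
opening: 0.002
```

```bash
python3 -c "
from h import *
st();heater()"
```

```text
t21.95 nest mm [-101.   -80.7] z 38.8 F nest [-15.76  -2.87] 10.38 yaw err 0.0007 tilt [-0.0057  0.0008] op 0.002
caps 6 5 5 heater mm [-9.4  0.2] dyaw 0.0115 bumpersLR x [np.float64(-0.0933), np.float64(-0.0915)] rms 0.25
```

Emit:
arm_command:
  plan: [30,0,0,0,30,0,0,0,0,33,0,0,0,45,0,0,0,45,0,0,0,39,0,0,0,0,0,0,-25,0,0,0,-24,0,0,0,-4,0,0,0,-2,0,0,0,-1,0,0,0,-1,0,0,0]

```text
time_s: 23.3
eef_pos: [0.5433, 0.0695, 0.039]
eef_rot: [-0.001, 0.051, 0.999, 0.0]
wrist_force: [0.9, 0.4, -0.7]
opening: 0.003
```

Emit:
arm_command:
  plan: [-1,0,0,0]

```text
time_s: 23.4
eef_pos: [0.5438, 0.0697, 0.039]
eef_rot: [-0.001, 0.05, 0.999, 0.0]
wrist_force: [-4.7, 1.6, 3.6]
opening: -0.004
```

```bash
python3 -c "
from h import *
st();heater()"
```

```text
t23.40 nest mm [-102.    81.2] z 39.0 F nest [-4.81  1.09] 3.59 yaw err 0.0002 tilt [-0.0026  0.0003] op -0.004
caps 6 5 5 heater mm [-9.6  0.7] dyaw 0.001 bumpersLR x [np.float64(-0.0927), np.float64(-0.0925)] rms 0.22
```

Emit:
arm_command:
  plan: [-0.7,0,0,0]

```text
time_s: 23.55
eef_pos: [0.5445, 0.0699, 0.039]
eef_rot: [-0.001, 0.05, 0.999, 0.0]
wrist_force: [-5.8, 2.4, 2.7]
opening: -0.0
```

Emit:
arm_command:
  plan: [-0.5,0,0,0]

```text
time_s: 23.65
eef_pos: [0.5447, 0.07, 0.039]
eef_rot: [-0.002, 0.05, 0.999, 0.0]
wrist_force: [-8.8, 1.6, 5.6]
opening: -0.003
```

```bash
python3 -c "
from h import *
st();heater()"
```

```text
t23.65 nest mm [-101.    81.6] z 39.0 F nest [-8.9  0.7] 5.57 yaw err 0.0005 tilt [-0.0035  0.0007] op -0.003
caps 6 5 5 heater mm [-9.   0.8] dyaw -0.0054 bumpersLR x [np.float64(-0.0916), np.float64(-0.0925)] rms 0.24
```

Emit:
arm_command:
  plan: [-0.4,0,0,0]

```text
time_s: 23.8
eef_pos: [0.5448, 0.07, 0.039]
eef_rot: [-0.002, 0.05, 0.999, 0.0]
wrist_force: [-9.0, 1.6, 6.5]
opening: -0.002
```

```bash
python3 -c "
from h import *
st()"
```

```text
t23.80 nest mm [-101.    81.6] z 39.0 F nest [-9.15  0.65] 6.51 yaw err 0.0006 tilt [-0.0043  0.0007] op -0.002
```

Emit:
arm_command:
  plan: [30,0,0,0,30,0,0,0,0,-33,0,0,0,-45,0,0,0,-45,0,0,0,-39,0,0,0,0,0,0,-25,0,0,0,-24,0,0,0,-4,0,0,0,-3,0,0,0,-1,0,0,0,-0.5,0,0,0]

```text
time_s: 25.1
eef_pos: [0.5272, -0.0909, 0.039]
eef_rot: [-0.001, 0.05, 0.999, 0.0]
wrist_force: [0.0, 0.2, -0.4]
opening: 0.001
```

```bash
python3 -c "
from h import *
st();heater()"
```

```text
t25.10 nest mm [-102.2  -80.2] z 39.0 F nest [0.01 0.19] -0.44 yaw err 0.0007 tilt [-0.001   0.0004] op 0.001
caps 6 5 5 heater mm [-9.3  0.2] dyaw 0.0042 bumpersLR x [np.float64(-0.0927), np.float64(-0.092)] rms 0.24
```

Emit:
arm_command:
  plan: [-0.7,0,0,0,-0.5,0,0,0]

```text
time_s: 25.35
eef_pos: [0.528, -0.0914, 0.0391]
eef_rot: [-0.001, 0.05, 0.999, 0.0]
wrist_force: [-5.4, -0.0, 4.3]
opening: 0.002
```

Emit:
arm_command:
  plan: [-0.5,0,0,0]

```text
time_s: 25.45
eef_pos: [0.5282, -0.0914, 0.0391]
eef_rot: [-0.002, 0.05, 0.999, 0.0]
wrist_force: [-8.1, -0.2, 5.6]
opening: 0.0
```

```bash
python3 -c "
from h import *
st();heater()"
```

```text
t25.45 nest mm [-101.2  -80.6] z 39.1 F nest [-8.04 -0.99] 5.61 yaw err 0.0004 tilt [-0.0034  0.0006] op 0.0
caps 6 5 5 heater mm [-9.1  0.3] dyaw 0.0043 bumpersLR x [np.float64(-0.0924), np.float64(-0.0917)] rms 0.29
```

Emit:
arm_command:
  plan: [-0.5,0,0,0]

```text
time_s: 25.6
eef_pos: [0.5282, -0.0914, 0.039]
eef_rot: [-0.002, 0.05, 0.999, 0.0]
wrist_force: [-8.7, 0.2, 6.3]
opening: -0.002
```

```bash
python3 -c "
from h import *
st()"
```

```text
t25.60 nest mm [-101.2  -80.7] z 39.0 F nest [-8.71 -0.73] 6.33 yaw err 0.0004 tilt [-0.0045  0.0009] op -0.002
```

Emit:
arm_command:
  plan: [30,0,0,0,30,0,0,0,0,33,0,0,0,45,0,0,0,45,0,0,0,39,0,0,0,0,0,0,-25,0,0,0,-24,0,0,0,-4,0,0,0,-3,0,0,0,-1,0,0,0,-0.7,0,0,0]

```text
time_s: 26.9
eef_pos: [0.5434, 0.0695, 0.039]
eef_rot: [-0.001, 0.051, 0.999, 0.0]
wrist_force: [0.3, -0.2, 0.8]
opening: 0.001
```

Emit:
arm_command:
  plan: [-0.7,0,0,0]

```text
time_s: 27.0
eef_pos: [0.5443, 0.0695, 0.0392]
eef_rot: [-0.0, 0.05, 0.999, -0.0]
wrist_force: [0.3, -0.2, -0.2]
opening: -0.001
```

```bash
python3 -c "
from h import *
st();heater()"
```

```text
t27.00 nest mm [-101.4   81.1] z 39.2 F nest [ 0.29 -0.17] -0.24 yaw err 0.0001 tilt [-0.0007  0.    ] op -0.001
caps 6 6 6 heater mm [-8.8  0.7] dyaw -0.0076 bumpersLR x [np.float64(-0.0912), np.float64(-0.0925)] rms 0.4
```

Emit:
arm_command:
  plan: [-0.7,0,0,0]

```text
time_s: 27.15
eef_pos: [0.5445, 0.0696, 0.0391]
eef_rot: [-0.001, 0.05, 0.999, -0.0]
wrist_force: [-4.2, 1.3, 2.7]
opening: -0.002
```

Emit:
arm_command:
  plan: [-0.4,0,0,0]

```text
time_s: 27.25
eef_pos: [0.5447, 0.0697, 0.0391]
eef_rot: [-0.001, 0.05, 0.999, 0.0]
wrist_force: [-6.6, 0.0, 4.9]
opening: 0.001
```

```bash
python3 -c "
from h import *
st();heater()"
```

```text
t27.25 nest mm [-101.    81.4] z 39.1 F nest [-6.61 -0.67] 4.95 yaw err 0.0005 tilt [-0.0029  0.0003] op 0.001
caps 6 5 5 heater mm [-9.   0.7] dyaw -0.0055 bumpersLR x [np.float64(-0.0915), np.float64(-0.0924)] rms 0.22
```

Both sides stop dead at the same TCP x (−101.0 left, −101.1 right), against 3 to 4 N when sliding, so the heater is home. Next is the keeper.

Emit:
arm_command:
  plan: [30,0,0,0,31,0,0,0,0,0,-30,0,0,0,-30,0,0,42,0,0,0,42,0,0,0,0,0,0,0,0,29,0,0,0,28,0,0,0,0,0]

```text
time_s: 28.3
eef_pos: [0.4907, 0.1587, 0.039]
eef_rot: [-0.003, 0.05, 0.999, -0.001]
wrist_force: [-0.4, 1.1, 0.1]
opening: -0.002
```

```bash
python3 -c "
from h import *
st();c=snap('top','t1.png');cr=c['color'][110:290,180:360,::-1];cv2.imwrite('pics/t1b.png',cv2.resize(cr,None,fx=3.3,fy=3.3,interpolation=cv2.INTER_CUBIC))"
```

```text
t28.30 nest mm [-163.7  164.4] z 39.0 F nest [-0.52  1.06] 0.09 yaw err 0.0004 tilt [-0.0067 -0.0007] op -0.002
```

View pics/t1b.png

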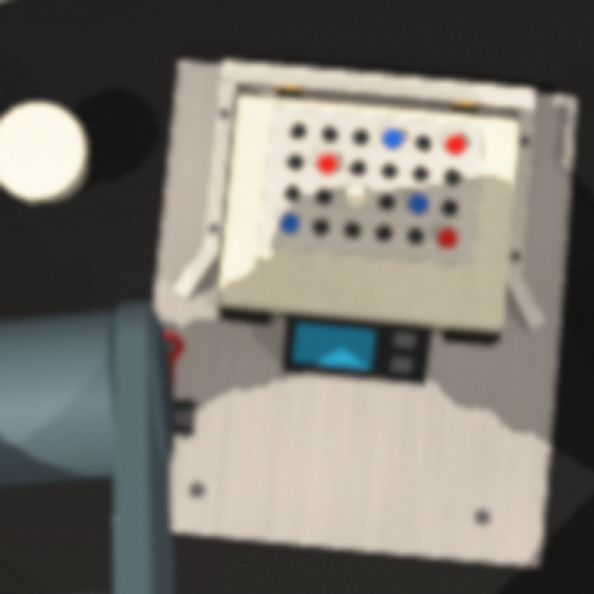

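Emit:
arm_command:
  plan: [0,-5,0,0,0,-4,0,0,-0.2,-5,0,0,-0.8,-5,0,0,-1.2,-4.8,0,0,-1.7,-4.7,0,0,-2.2,-4.5,0,0,-2.6,-4.3,0,0,-3,-4,0,0,-3.4,-3.7,0,0]

```text
time_s: 29.35
eef_pos: [0.5043, 0.1125, 0.042]
eef_rot: [-0.0, 0.05, 0.999, -0.0]
wrist_force: [-1.8, 2.1, -0.6]
opening: -0.0
```

```bash
python3 -c "
from h import *
st()
c=snap('wrist','w1.png');cv2.imwrite('pics/w1b.png',c['color'][:,:,::-1])"
```

```text
t29.35 nest mm [-145.6  119.8] z 42.0 F nest [-2.03  1.86] -0.63 yaw err 0.0001 tilt [-0.0007  0.    ] op -0.0
```

View pics/w1b.png

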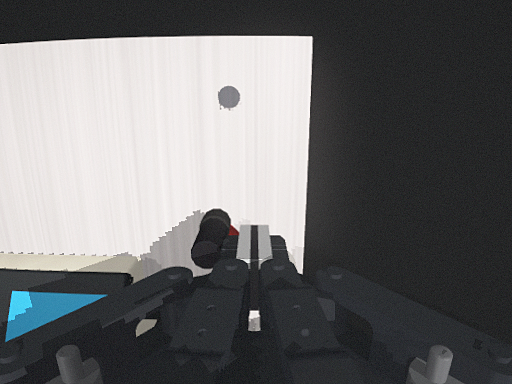

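Emit:
arm_command:
  plan: [0,8,0,0,22,0,0,0,23,0,0,0,0,0,0,0,0,-16,0,0,0,-17,0,0,0,0,0,0,-10,0,0,0,-10,0,0,0,-5,0,0,0,-3.7,-3.3,0,0,-4,-2.9,0,0,-4.3,-2.5,0,0,-4.6,-2,0,0,-4.7,-1.6,0,0,0,0,0,0]

```text
time_s: 31.0
eef_pos: [0.5018, 0.0752, 0.0417]
eef_rot: [-0.001, 0.05, 0.999, -0.0]
wrist_force: [-2.2, -1.2, -0.3]
opening: 0.0
```

```bash
python3 -c "
from h import *
st();heater()
c=snap('side','s2.png');cr=c['color'][150:310,130:330,::-1];cv2.imwrite('pics/s2b.png',cv2.resize(cr,None,fx=3.5,fy=3.5,interpolation=cv2.INTER_CUBIC))"
```

```text
t31.00 nest mm [-144.3   82.5] z 41.7 F nest [-2.08 -1.39] -0.27 yaw err 0.0 tilt [-0.0015 -0.0004] op 0.0
caps 6 6 6 heater mm [-9.2  0.5] dyaw -0.0014 bumpersLR x [np.float64(-0.0921), np.float64(-0.0923)] rms 0.35
```

View pics/s2b.png

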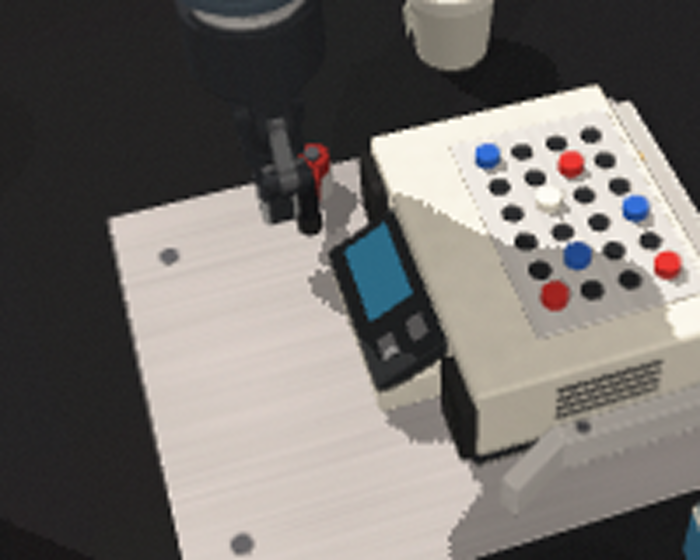

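Emit:
arm_command:
  plan: [-4.9,-1.1,0,0,-5,-0.6,0,0,-5,-0.1,0,0,-5,0.4,0,0,-2.5,0.5,0,0,0,0,0,0]

```text
time_s: 31.7
eef_pos: [0.5253, 0.0726, 0.0426]
eef_rot: [0.001, 0.05, 0.999, 0.0]
wrist_force: [-0.7, 0.5, -0.5]
opening: 0.002
```

Emit:
arm_command:
  plan: [-1.5,0.4,0,0,-1,0.3,0,0]

```text
time_s: 31.9
eef_pos: [0.5268, 0.073, 0.0425]
eef_rot: [0.0, 0.05, 0.999, -0.0]
wrist_force: [-2.1, -0.7, 0.6]
opening: -0.001
```

```bash
python3 -c "
from h import *
st()"
```

```text
t31.90 nest mm [-119.1   82.8] z 42.5 F nest [-2.03 -0.94] 0.63 yaw err 0.0003 tilt [ 0.0003 -0.0001] op -0.001
```

Emit:
arm_command:
  plan: [-1,0.3,0,0]

```text
time_s: 32.0
eef_pos: [0.5278, 0.0732, 0.0424]
eef_rot: [0.0, 0.05, 0.999, -0.0]
wrist_force: [-2.1, -2.3, 1.0]
opening: -0.001
```

Emit:
arm_command:
  plan: [-1,0.3,0,0]

```text
time_s: 32.1
eef_pos: [0.5287, 0.0733, 0.0424]
eef_rot: [0.0, 0.05, 0.999, -0.0]
wrist_force: [-3.8, -0.7, 1.2]
opening: -0.003
```

```bash
python3 -c "
from h import *
st()"
```

```text
t32.10 nest mm [-117.3   83.3] z 42.4 F nest [-3.67 -1.1 ] 1.16 yaw err 0.0002 tilt [ 0. -0.] op -0.003
```

Emit:
arm_command:
  plan: [-0.7,0.2,0,0]

```text
time_s: 32.2
eef_pos: [0.5295, 0.0734, 0.0424]
eef_rot: [0.0, 0.05, 0.999, -0.0]
wrist_force: [-2.6, -0.6, 0.8]
opening: 0.001
```

```bash
python3 -c "
from h import *
st()"
```

```text
t32.20 nest mm [-116.5   83.5] z 42.4 F nest [-2.51 -0.89] 0.77 yaw err 0.0002 tilt [ 0.0001 -0.0001] op 0.001
```

Emit:
arm_command:
  plan: [-0.7,0.2,0,0]

```text
time_s: 32.3
eef_pos: [0.5301, 0.0736, 0.0423]
eef_rot: [-0.0, 0.05, 0.999, 0.0]
wrist_force: [-4.0, -2.6, 1.2]
opening: 0.003
```

Emit:
arm_command:
  plan: [-0.7,0.2,0,0]

```text
time_s: 32.4
eef_pos: [0.5303, 0.0737, 0.0422]
eef_rot: [-0.001, 0.05, 0.999, -0.0]
wrist_force: [-6.1, -1.9, 3.2]
opening: 0.001
```

```bash
python3 -c "
from h import *
st()"
```

```text
t32.40 nest mm [-115.8   83.8] z 42.2 F nest [-5.9  -2.54] 3.17 yaw err 0.0003 tilt [-0.0014 -0.0001] op 0.001
```

Emit:
arm_command:
  plan: [-0.5,0,0,0,0,0,0,0]

```text
time_s: 32.6
eef_pos: [0.5304, 0.0737, 0.0422]
eef_rot: [-0.001, 0.05, 0.999, -0.0]
wrist_force: [-6.8, -2.6, 4.2]
opening: -0.006
```

```bash
python3 -c "
from h import *
st()"
```

```text
t32.60 nest mm [-115.7   83.9] z 42.2 F nest [-6.54 -3.26] 4.25 yaw err 0.0004 tilt [-0.0023 -0.    ] op -0.006
```

Emit:
arm_command:
  plan: [10,0,0,0,25,0,0,0,30,0,0,0,0,0,-35,0,0,0,-40,0,40,0,0,0,30,0,-30,0,0,0,0,0,0,0,0,0]

```text
time_s: 33.5
eef_pos: [0.398, 0.0874, 0.1484]
eef_rot: [0.002, 0.05, 0.999, 0.0]
wrist_force: [0.2, -0.3, -0.5]
opening: 0.003
```

```bash
python3 -c "
from h import *
st();heater()
c=snap('top','t2.png');cr=c['color'][120:270,200:360,::-1];cv2.imwrite('pics/t2b.png',cv2.resize(cr,None,fx=4,fy=4,interpolation=cv2.INTER_CUBIC))"
```

```text
t33.50 nest mm [-248.7   84.2] z 148.4 F nest [ 0.24 -0.27] -0.51 yaw err 0.0005 tilt [ 0.005  -0.0001] op 0.003
caps 6 7 6 heater mm [-9.1  0.4] dyaw -0.0016 bumpersLR x [np.float64(-0.092), np.float64(-0.0923)] rms 0.29
```

View pics/t2b.png

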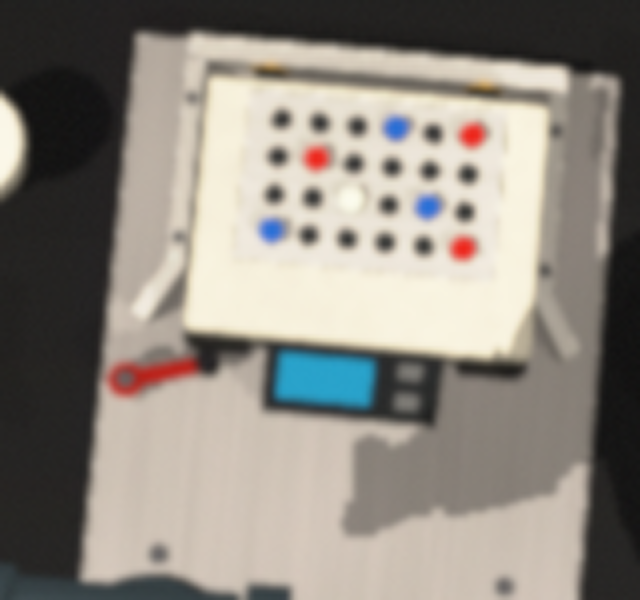

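```bash
python3 -c "
from h import *
print(ctrl.hand_in())"
```

```text
the job is handed in; nothing more can be done
None
```

I walked the heater home with alternating pushes on the left and right bumpers, swung the keeper onto the left bumper, backed the arm clear and handed the job in at about 33.5 s. The hand-in reports no verdict.

- **Home:** sliding took about 3 to 4 N, then each side stopped dead with the tool at the same depth, −101.0 mm on the left and −101.1 mm on the right in the nest frame.
- **Heater pose:** the last top view puts its origin at x ≈ −9 mm, y ≈ 0.4 mm, within the home range. It is square to about 0.005 rad, which is also the noise of that measurement.
- **Force:** the highest reading was about 16 N in the push direction, or 19 N in all, on the right bumper as it first hit the end. Readings came only at the end of each move, so a brief higher peak between them would not have shown.
- **Keeper:** the force rose to about 7 N where the nose was predicted to meet the bumper, at roughly 1.85 rad. The last picture shows the nose against the left bumper.
- **Jar, dishes and tip box:** I kept the moves clear of them but did not measure their positions again at the end.
- **Not measured:** the force on the sprung stops. I infer it from both sides reaching the same hard end. After the left-side pushes the right bumper read up to 1 mm back from its end, against the 2 mm allowed. I did not press it again after shutting the keeper.

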